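# Clip the cold chisels onto the rail in size order

### The job

Two cold chisels are lying loose on the bench. Press them down into the two empty places of the clip rail, so that each is clicked fully home in both its spring clips, about centred on its shank, and the four chisels run in order of length from one end of the rail to the other. Either end may point forward; leave the chisels already clipped in and the hammer, spanner and screwdriver where they are.

Things in the scene. Friction and masses are not known exactly. Their poses are not given: they have to be found in the camera images.
- rail: Clip rail fixed on the bench: dark steel plate 100 (x) x 305 mm (y) with two steel strips along y at x = -30 and +30 mm, 16 mm wide, tops 20 mm above the bench; between them only the 4 mm plate. Origin: centre of its underside; y along the rail, x along clipped chisels, z up. Four places at y = -112.5, -37.5, 37.5, 112.5 mm, one spring clip on each strip; end places filled, middle ones empty.
- place_pos (a point): Empty place at y = +37.5 mm of the rail, at strip-top height (20 mm): where the underside of a shank's middle lies when home. Each of its two clips (30 mm either way along x) is a pair of spring leaves 14 mm wide in x, 58 mm high above the bench, flared at the top to take a shank up to 7 mm off sideways, 16 mm apart at 36 mm height. The 46 mm between the two clips is free for the fingers.
- place_neg (a point): The other empty place, alike, at y = -37.5 mm of the rail. A 20 x 12 mm shank pushed straight down spreads the leaves and they snap over its top edges as it comes down on the strips; this takes about 15 N downward in all for both clips.
- chisel_140: Flat cold chisel of bare steel, 140 mm long, about 250 g: straight bar shank 20 mm wide, 12 mm thick, 110 mm long, then a 30 mm blade thinning to the cutting edge. Origin: underside of the middle of the shank. x along it to the cutting edge, y across its width, z up. It starts lying flat, loose on the bench, pointing roughly away from the robot.
- chisel_170: Flat cold chisel of bare steel, 170 mm long, about 300 g: straight bar shank 20 mm wide, 12 mm thick, 140 mm long, then a 30 mm blade thinning to the cutting edge. Origin: underside of the middle of the shank. x along it to the cutting edge, y across its width, z up. It starts lying flat, loose on the bench, pointing roughly away from the robot.
- chisel_200: Flat cold chisel of bare steel, 200 mm long, about 360 g: straight bar shank 20 mm wide, 12 mm thick, 170 mm long, then a 30 mm blade thinning to the cutting edge. Origin: underside of the middle of the shank. x along it to the cutting edge, y across its width, z up. The longest. Already clipped into one end place of the rail (either end, +y or -y); it stays there.
- chisel_110: Flat cold chisel of bare steel, 110 mm long, about 190 g: straight bar shank 20 mm wide, 12 mm thick, 80 mm long, then a 30 mm blade thinning to the cutting edge. Origin: underside of the middle of the shank. x along it to the cutting edge, y across its width, z up. The shortest. Already clipped into the other end place of the rail; it stays there.
- hammer: Bystander: hammer 260 mm long lying across the far part of the bench, beyond the loose chisels. Leave it.
- spanner: Bystander: open-ended steel spanner 180 mm long lying on the bench to the right of the loose chisels. Leave it.
- driver: Bystander: screwdriver 200 mm long with a red handle lying on the bench to the left of the rail. Leave it.
Things that resemble listed ones, but are neither listed nor needed, are in the scene too. What is shaped like the chisel_170 but brown or green is not meant.

How it is judged:
At the end, for the whole second after the job is handed in: All four chisels at rest in the clips, in order 200, 170, 140, 110 mm from the 200's end: each underside within 6 mm of the strip tops, shank middle within 20 mm of the rail centre along x and 12 mm of its place along y, within 10 degrees of the rail's x axis and of level (x of chisel_140 in the frame of rail between -0.02 and 0.02 m and z of chisel_140 in the frame of rail between 0.014 and 0.026 m and angle between the x axis of each of chisel_140, chisel_170, chisel_200, chisel_110 and the x axis of rail, either way round below 0.17 rad and angle between each of chisel_140, chisel_170, chisel_200, chisel_110's own z axis and vertical below 0.17 rad and linear speed of each of chisel_140, chisel_170, chisel_200, chisel_110 below 0.02 m/s and x of chisel_170 in the frame of rail between -0.02 and 0.02 m and z of chisel_170 in the frame of rail between 0.014 and 0.026 m and x of chisel_200 in the frame of rail between -0.02 and 0.02 m and z of chisel_200 in the frame of rail between 0.014 and 0.026 m and x of chisel_110 in the frame of rail between -0.02 and 0.02 m and z of chisel_110 in the frame of rail between 0.014 and 0.026 m and ((y of chisel_200 in the frame of rail between 0.1005 and 0.1245 m and y of chisel_170 in the frame of rail between 0.0255 and 0.0495 m and y of chisel_140 in the frame of rail between -0.0495 and -0.0255 m and y of chisel_110 in the frame of rail between -0.1245 and -0.1005 m) or (y of chisel_200 in the frame of rail between -0.1245 and -0.1005 m and y of chisel_170 in the frame of rail between -0.0495 and -0.0255 m and y of chisel_140 in the frame of rail between 0.0255 and 0.0495 m and y of chisel_110 in the frame of rail between 0.1005 and 0.1245 m))); the robot touches nothing.
It fails at once if a chisel already in the rail is pulled out or pushed more than 15 mm (distance of any of chisel_200, chisel_110 from where it was at the start of the episode above 0.015 m).
It fails at once if the hammer, spanner or screwdriver is moved more than 30 mm (distance of any of hammer, spanner, driver from where it was at the start of the episode above 0.03 m).
It also fails if it takes over 64 s, if anything falls off the work surface, if the arm or the gripper's body presses on something with over 40 N, if the wrist force passes 120 N, or if a joint passes its speed limit or range.

### The arm

A 6-joint arm with a two-finger parallel gripper is mounted at the origin on the work surface. World frame = base frame: x ahead of the robot, y to its left, z up, the work surface at z = 0. Lengths are in m, angles in rad, forces in N, time in s.
With the tool pointing down it reaches from about 0.225 to 0.875 m from the base axis. Payload 3.4 kg.
Tool frame: the origin (TCP) lies on the centre line of the jaws, within the pads' length; the fingertips stand 11 mm ahead of it and the grasp point (between the pads) lies 8 mm behind it; z points along the fingers, y is the line along which they close (so a half turn about z gives the same grasp; the last joint's range is limited). The gripper opens to 85 mm and grips with 20 to 120 N. Pads are 22 mm wide; open, the fingers measure 114 mm over their backs; the gripper's body (76 mm by 85 mm) begins 54 mm behind the grasp point. The pads swing forward as they close: fully open they stand 13 mm farther back than shut.
Start: joints at [-1.276, 0.276, 1.505, -0, 1.361, -0.121], TCP at [0.232, -0.526, 0.242] pointing down, gripper open.
Joint ranges: [-2.89, 2.89], [-0.75, 2.08], [0.22, 2.7], [-1.18, 4.32], [0.11, 2.71], [-2.7, 2.7]. Speed limits (rad/s): [2.57, 2.57, 3.14, 3.14, 3.14, 3.14].

### API

Orientations are given as a unit quaternion [w, x, y, z].
In Python, from rig import manip, eyes, job gives the robot as it stands.
- The arm moves only by the tool drive_tool, never from a script. Its argument "rows" is a list of rows, each a list of 3 entries, a list of its own where there are three numbers: the turn, a rotation vector about the world's x, y, z in rad, then the shift along the world's x, y, z in cm, then the finger opening in cm, from 0 to 8.54. A call has 1 to 8 rows; each row shifts and turns the commanded pose from where the row before left it; what a row does not reach is not made up. A row lasts 1/8 s, in which the tool goes at most 62.5 mm and 10.7 degrees, less where a joint would pass 70% of its speed; a pose out of reach is approached as far as the arm can. A call is refused whole if a number of a shift passes 6.25 or a number of a turn 0.188, either way. A call with a gripper value outside its range is refused whole. The fingers move at their own pace and stop on an object; "force" is the grip in N (left out, the last holds). Time passes only in rows, so rows that do not move let the fingers close. It gives the time, the measured TCP pose, the force, the opening and the grip force at its end, in the units of the state.
- manip.get_state(): the state, without advancing time (a new reading comes with each control period).
- eyes.get_image(name): name is "scene" or "top" or "wrist"; returns the picture (420x560x3 uint8, red, green, blue); there is no depth.
- eyes.get_calibration(name): a dict with "camera_matrix" (3x3 intrinsics, pixels), "view" (4x4, takes a point from world to camera coordinates). Camera axes: x right, y up, looking along -z (the intrinsics and any distortion apply to the point x, -y, -z); pixel columns grow to the right and rows downward; lengths in m; the calibration is good to about 2 mm. The wrist camera is an equidistant fisheye: a pixel r from the principal point sees the ray r / f radians off the axis. A picture is of the moment at which its call begins: read the wrist's pose just before it. get_calibration takes no time and is no camera call; for the wrist camera it gives the pose at the moment of the call.
- job.sign_off(): hands the job in; it is judged then, once.
The state is a dict: "clock": time; "qpos": joint angles; "qd": joint speeds; "effort": joint torques, N m; "position": TCP position; "ee_rot": TCP orientation; "contact_force": force on the tool from outside, world axes, zero at the start; "moment": the same for the moment, N m; "width": finger opening in m; "gripper_force": force on a finger pad.
Only numpy, scipy, OpenCV 4.12 (cv2) and the standard library are available. Lean on these libraries where they do the work, as an engineer would, in place of code of your own. Each camera call takes 0.05 s, during which the arm holds its last target. There are 200 camera calls.

## Working session

There is one attempt and no reset: what is moved stays moved. The work goes in short steps, Python scripts to look and compute and a tool call to move; the robot and the scene stay as the last step left them, time stands still between calls to the robot, and variables do not carry over. Pictures are saved under pics/ and viewed, at most 10 in all, crops included, and the job is handed in when it is done.

Besides the shell and the picture viewer there is one more tool, called as name(argument=value, ...) on one line, values as JSON. drive_tool: Moves the arm, as the interface text tells. Its arguments: {"type":"object","properties":{"rows":{"type":"array"},"force":{"type":"number"}},"required":["rows"]}

```bash
mkdir -p pics; cat > h.py <<'E'
import numpy as np, cv2
from rig import manip, eyes, job
def snap(n,f):
    im=eyes.get_image(n); cv2.imwrite('pics/'+f,cv2.cvtColor(im,cv2.COLOR_RGB2BGR)); return im
def ray(cal,u,v):
    K=np.array(cal['camera_matrix']);V=np.array(cal['view'])
    d=np.array([(u-K[0,2])/K[0,0],-(v-K[1,2])/K[1,1],-1.]);R=V[:3,:3]
    return -R.T@V[:3,3], R.T@d
def onz(cal,u,v,z):
    o,d=ray(cal,u,v); return o+d*(z-o[2])/d[2]
def proj(cal,p):
    K=np.array(cal['camera_matrix']);V=np.array(cal['view'])
    c=V[:3,:3]@np.array(p)+V[:3,3]; return K[0,0]*c[0]/-c[2]+K[0,2], K[1,1]*c[1]/c[2]+K[1,2]
E
python3 - <<'E'
from h import *
for n in('scene','top'):
    snap(n,n+'0.png'); c=eyes.get_calibration(n); o,d=ray(c,280,210); print(n,o.round(3),d.round(3),c)
print(manip.get_state())
E
```

```text
scene [ 1.132 -0.73   1.159] [-0.39   0.498 -0.774] {'camera_matrix': array([[458.92492404,   0.        , 277.67189402],
       [  0.        , 458.92492404, 207.00339745],
       [  0.        ,   0.        ,   1.        ]]), 'view': array([[ 0.7748484 ,  0.63208288,  0.00901077, -0.42631511],
       [-0.4914215 ,  0.59332783,  0.63754764,  0.25023216],
       [ 0.39763661, -0.49843086,  0.77035823, -1.70659054],
       [ 0.        ,  0.        ,  0.        ,  1.        ]])}
top [0.429 0.007 1.397] [ 0.083  0.004 -0.997] {'camera_matrix': array([[516.57696093,   0.        , 281.96925033],
       [  0.        , 516.57696093, 202.58407273],
       [  0.        ,   0.        ,   1.        ]]), 'view': array([[-1.68085895e-02, -9.99856882e-01, -1.92032667e-03,
         1.72462023e-02],
       [ 9.95163752e-01, -1.69155355e-02,  9.67624492e-02,
        -5.61996317e-01],
       [-9.67810841e-02, -2.84599200e-04,  9.95305652e-01,
        -1.34881459e+00],
       [ 0.00000000e+00,  0.00000000e+00,  0.00000000e+00,
         1.00000000e+00]])}
{'clock': 0.1, 'qpos': array([-1.27598320e+00,  2.76535522e-01,  1.50600898e+00,  9.91978915e-06,
        1.36068466e+00, -1.21022538e-01]), 'qd': array([ 0.00151031, -0.00156734, -0.00153988,  0.00198052, -0.00196677,
       -0.00028602]), 'effort': array([ 3.77606593e-04, -4.17700481e+01, -2.46405798e+01, -4.79065329e-04,
        5.84499969e-03, -1.16059674e-06]), 'position': array([ 0.2321293 , -0.52557283,  0.24152306]), 'ee_rot': array([-8.15588668e-04,  9.78462730e-01,  2.06421940e-01, -6.61813997e-05]), 'contact_force': array([ 0.50898792,  0.28701207, -0.69671843]), 'moment': array([ 0.02193778, -0.01120299,  0.05058217]), 'gripper_force': 0.0, 'width': 0.08513260480144033}
```

View pics/top0.png

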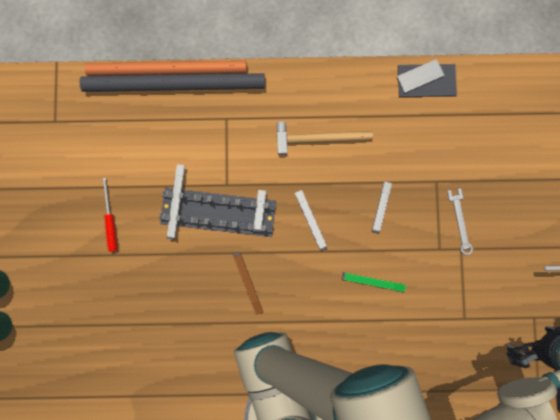

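View pics/scene0.png

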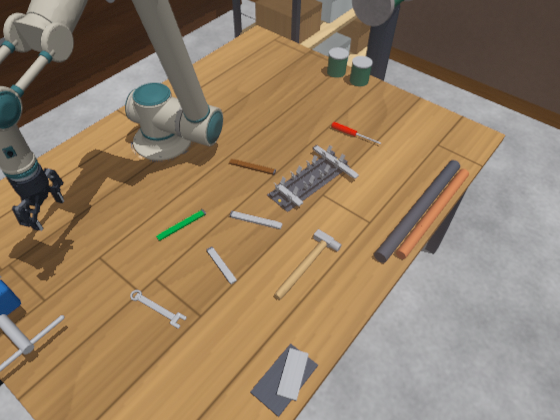

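The top view shows the 200 mm chisel at the rail's left (+y) end at (175,200) and the 110 at the right end, (260,210). The loose steel bars are at (310,220), probably the 170, and (382,207), probably the 140. Lookalikes are the brown bar at (248,283), the green bar at (374,282) and a wide grey block on a dark plate at (420,77). I choose the two bare steel bars, and will measure them and check them in a crop.

```bash
cat > m.py <<'E'
from h import *
im=cv2.imread('pics/top0.png'); c=eyes.get_calibration('top')
hsv=cv2.cvtColor(im,cv2.COLOR_BGR2HSV)
m=((hsv[...,1]<60)&(hsv[...,2]>120)).astype(np.uint8)*255
m[:150]=0
cs,_=cv2.findContours(m,cv2.RETR_EXTERNAL,cv2.CHAIN_APPROX_NONE)
for k in cs:
    if cv2.contourArea(k)<150: continue
    (u,v),(w,h),a=cv2.minAreaRect(k)
    if not(150<u<420 and 150<v<270): continue
    z=.032 if u<280 else .012
    b=cv2.boxPoints(((u,v),(w,h),a)); P=np.array([onz(c,x+.0,y,z)[:2] for x,y in b])
    e=P-np.roll(P,-1,0); L=np.linalg.norm(e,axis=1); i=L.argmax(); d=e[i]/L[i]; d*=np.sign(d[0])
    C=onz(c,u,v,z)
    print('px',round(u),round(v),'cen',C.round(4),'LW',L.max().round(4),L.min().round(4),'yaw deg',np.degrees(np.arctan2(d[1],d[0])).round(1), cv2.contourArea(k))
# rail dark mask
m=((hsv[...,1]<110)&(hsv[...,2]<110)).astype(np.uint8)*255
r=np.zeros_like(m); r[170:250,145:290]=m[170:250,145:290]
r=cv2.morphologyEx(r,cv2.MORPH_CLOSE,np.ones((13,13)))
k=max(cv2.findContours(r,0,2)[0],key=cv2.contourArea); q=cv2.minAreaRect(k)
P=np.array([onz(c,x,y,.004)[:2] for x,y in cv2.boxPoints(q)]); print('rail',q,P.round(4),P.mean(0).round(4),np.linalg.norm(P-np.roll(P,-1,0),axis=1).round(3))
crop=cv2.resize(im[150:260,150:400],None,fx=3.2,fy=3.2,interpolation=cv2.INTER_CUBIC);cv2.imwrite('pics/crop1.png',crop)
E
python3 m.py
```

```text
px 311 220 cen [ 0.5164 -0.0682  0.012 ] LW 0.1678 0.0215 yaw deg 22.7 428.5
px 260 210 cen [0.5442 0.0658 0.032 ] LW 0.1045 0.0351 yaw deg -2.9 320.0
px 382 206 cen [ 0.5495 -0.2601  0.012 ] LW 0.1356 0.0213 yaw deg -15.9 347.0
px 176 201 cen [0.5696 0.2903 0.032 ] LW 0.1977 0.0281 yaw deg -7.9 546.0
rail ((217.77694702148438, 210.78463745117188), (113.11967468261719, 52.46669387817383), 7.125016689300537) [[0.4964 0.3422]
 [0.6379 0.3253]
 [0.5942 0.0203]
 [0.4536 0.0401]] [0.5455 0.182 ] [0.142 0.308 0.142 0.305]
```

View pics/crop1.png

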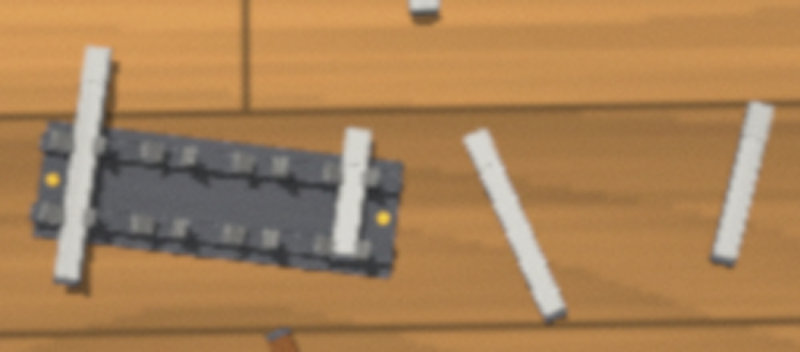

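```bash
python3 - <<'E'
from h import *
im=cv2.imread('pics/top0.png'); c=eyes.get_calibration('top')
hsv=cv2.cvtColor(im,cv2.COLOR_BGR2HSV); m=cv2.inRange(hsv,(18,120,120),(35,255,255)); m[:190]=0;m[235:]=0;m[:,:155]=0;m[:,285:]=0
# restrict to near expected screws
S=[]
for (x,y) in((166,206),(270,218)):
    k=m[y-5:y+6,x-5:x+6]; yy,xx=np.nonzero(k); u,v=x-5+xx.mean(),y-5+yy.mean(); S.append(onz(c,u,v,.005)); print(len(xx),u,v,S[-1].round(4))
a,b=S; d=a-b; print('mid',((a+b)/2).round(4),'L',np.linalg.norm(d[:2]),'yaw',np.degrees(np.arctan2(-d[0],d[1])))
R=((a+b)/2)[:2]; t=np.arctan2(-d[0],d[1]); ey=np.array([-np.sin(t),np.cos(t)])
for s in(.0375,-.0375): print('place',s,(R+s*ey).round(4))
for C,y in(((.5164,-.0682),22.7),((.5495,-.2601),-15.9)):
    y=np.radians(y); print('shank',(np.array(C)-.015*np.array([np.cos(y),np.sin(y)])).round(4))
# clip leaf tops check at z=.058 (crop px)
for p in((153,152),(188,157),(142,224),(180,230),(243,162),(280,167),(233,233),(270,239)):
    q=onz(c,150+p[0]/3.2-.3,150+p[1]/3.2-.3,.055)[:2]-R; print(p,'rail xy',(q@[ey[1],-ey[0]]).round(4),(q@ey).round(4))
E
```

```text
13 166.07692307692307 205.69230769230768 [0.5613 0.3215 0.005 ]
13 269.38461538461536 217.6153846153846 [0.5242 0.0424 0.005 ]
mid [0.5427 0.182  0.005 ] L 0.2815854075292609 yaw -7.5642188001313855
place 0.0375 [0.5477 0.2191]
place -0.0375 [0.5378 0.1448]
shank [ 0.5026 -0.074 ]
shank [ 0.5351 -0.256 ]
(153, 152) rail xy 0.0283 0.0504
(188, 157) rail xy 0.0275 0.0214
(142, 224) rail xy -0.0311 0.0516
(180, 230) rail xy -0.0324 0.0202
(243, 162) rail xy 0.0286 -0.0237
(280, 167) rail xy 0.028 -0.0542
(233, 233) rail xy -0.0299 -0.0229
(270, 239) rail xy -0.0313 -0.0534
```

drive_tool(rows=[[[0,0,-0.019],[2.7,4.5,-0.5],8.5],[[0,0,0],[2.7,4.5,-1],8.5],[[0,0,0],[2.7,4.5,-1],8.5],[[0,0,0],[2.7,4.5,-1],8.5],[[0,0,0],[2.7,4.5,-1],8.5],[[0,0,0],[2.7,4.5,-1],8.5],[[0,0,0],[2.7,4.5,-1],8.5],[[0,0,0],[2.7,4.5,-1],8.5]])

```text
clock: 1.1
position: [0.4488, -0.1644, 0.1668]
ee_rot: [0.0, 0.98, 0.197, -0.0]
contact_force: [0.6, -0.8, 0.7]
width: 0.0848
gripper_force: 0.0
```

drive_tool(rows=[[[0,0,0],[2.7,4.5,-1],8.5],[[0,0,0],[2.7,4.6,-1],8.5],[[0,0,0],[0,0,0],8.5],[[0,0,0],[0,0,0],8.5]])

```text
clock: 1.6
position: [0.5018, -0.0751, 0.147]
ee_rot: [0.0, 0.98, 0.198, -0.001]
contact_force: [-0.2, -0.4, -0.5]
width: 0.085
gripper_force: 0.0
```

```bash
python3 - <<'E'
from h import *
s=manip.get_state(); c=eyes.get_calibration('wrist'); snap('wrist','w1.png'); print(s['position'],s['ee_rot'],c)
E
```

```text
[ 0.50181052 -0.07506374  0.14700101] [ 9.07945137e-05  9.80278704e-01  1.97618936e-01 -6.40407175e-04] {'camera_matrix': array([[325.1922621,   0.       , 283.948453 ],
       [  0.       , 325.1922621, 214.2654441],
       [  0.       ,   0.       ,   1.       ]]), 'view': array([[ 3.87513257e-01, -9.21864067e-01, -3.42101859e-04,
        -2.63914017e-01],
       [ 8.70496603e-01,  3.66042610e-01, -3.29011356e-01,
        -3.98009933e-01],
       [ 3.03428970e-01,  1.27198463e-01,  9.44325903e-01,
        -4.32739843e-01],
       [ 0.00000000e+00,  0.00000000e+00,  0.00000000e+00,
         1.00000000e+00]])}
```

View pics/w1.png

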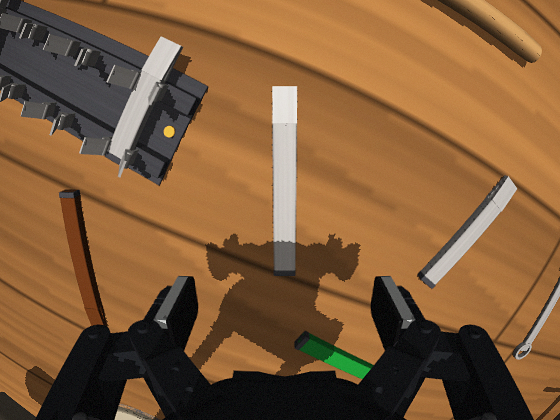

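The wrist view shows the steel 170 mm chisel with its bright blade, shoulder at (285,123) and head at (285,270). It is centred between the fingers at (178,290) and (392,290), and casting those pixels back gives its shank middle at about (0.505,-0.074), which agrees with the top view. The next step is to go down and grip it.

drive_tool(rows=[[[0,0,0],[0.1,0.1,-4],7],[[0,0,0],[0,0,-4],7],[[0,0,0],[0,0,-3],7],[[0,0,0],[0,0,-1.5],7],[[0,0,0],[0,0,-0.9],5],[[0,0,0],[0,0,0],4],[[0,0,0],[0,0,0],3]], force=100)

```text
clock: 2.52
position: [0.5041, -0.0744, 0.0142]
ee_rot: [0.001, 0.98, 0.197, 0.001]
contact_force: [0.1, 0.5, 0.2]
width: 0.0298
gripper_force: 0.0
```

drive_tool(rows=[[[0,0,0],[0,0,0],1],[[0,0,0],[0,0,0],1],[[0,0,0],[0,0,0],1],[[0,0,0],[0,0,0],1]])

```text
clock: 3.02
position: [0.5041, -0.0743, 0.0147]
ee_rot: [0.001, 0.98, 0.197, 0.001]
contact_force: [-1.0, 0.3, 4.9]
width: 0.0169
gripper_force: 98.0
```

drive_tool(rows=[[[0,0,0],[0,0,1],1],[[0,0,0],[0,0,3],1],[[0,0,0],[0,0,4],1],[[0,0,0],[0,0,4],1],[[0,0,0],[0,0,0],1]])

```text
clock: 3.65
position: [0.5055, -0.0745, 0.1367]
ee_rot: [0.002, 0.98, 0.197, 0.003]
contact_force: [1.3, -0.5, -3.6]
width: 0.0164
gripper_force: 98.6
```

```bash
python3 - <<'E'
from h import *
snap('wrist','w2.png'); im=cv2.imread('pics/w2.png'); cv2.imwrite('pics/w2c.png',cv2.resize(im[60:400,120:450],None,fx=1.7,fy=1.7))
s=manip.get_state(); print(s['width'],s['gripper_force'],s['contact_force'],s['moment'])
E
```

```text
0.016551520863128246 98.60489845275879 [-0.88982003  0.5591932  -4.38121223] [ 0.0234187   0.03744127 -0.0250434 ]
```

View pics/w2c.png

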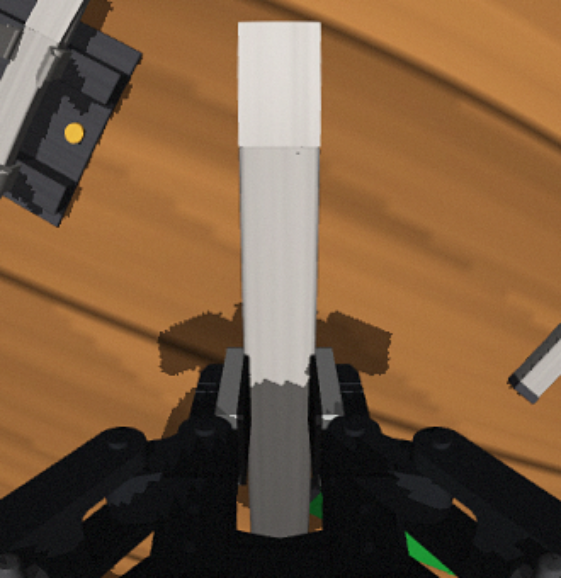

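The chisel is level and square in the pads: blade at crop (280,85), shank between the fingers at crop (280,390). Next, carry it over place_pos.

drive_tool(rows=[[[0,0,-0.177],[0.7,4,0],1],[[0,0,-0.177],[0.7,5,0],1],[[0,0,-0.177],[0.7,5,0],1],[[0,0,0],[0.7,5,0],1],[[0,0,0],[0.7,5,0],1],[[0,0,0],[0.55,5.25,0],1],[[0,0,0],[0,0,0],1],[[0,0,0],[0,0,0],1]])

```text
clock: 4.7
position: [0.5421, 0.2178, 0.1313]
ee_rot: [0.001, 0.998, -0.066, -0.002]
contact_force: [-0.3, 0.2, -3.3]
width: 0.0166
gripper_force: 98.9
```

```bash
python3 - <<'E'
from h import *
s=manip.get_state(); q=s['ee_rot']; print(s['position'],'yaw',np.degrees(2*np.arctan2(q[2],q[1])))
c=eyes.get_calibration('wrist'); np.savez('w3.npz',**c); snap('wrist','w3.png')
E
```

```text
[0.5421301  0.21776179 0.13129191] yaw -7.583255425095674
```

View pics/w3.png

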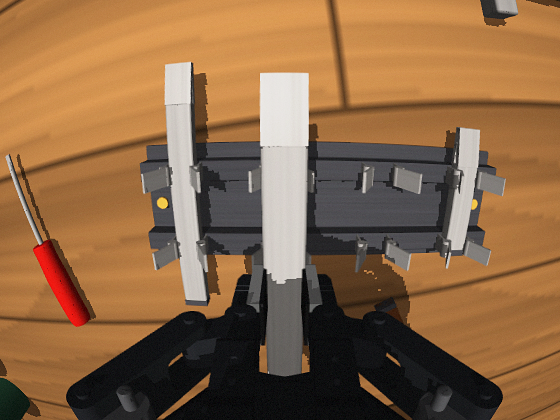

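The held chisel sits over place_pos, with its leaves visible at (252,181) and (311,182). The rail screws are at (162,203) and (474,205). I'll cast these through the fisheye to refine the place.

```bash
cat >> h.py <<'E'
def fish(cal,u,v,z):
    K=np.array(cal['camera_matrix']);V=np.array(cal['view']);R=V[:3,:3]
    p=np.array([u-K[0,2],v-K[1,2]]); r=np.hypot(*p); t=r/K[0,0]; p=p/r*np.sin(t)
    d=R.T@np.array([p[0],-p[1],-np.cos(t)]); o=-R.T@V[:3,3]; return o+d*(z-o[2])/d[2]
E
python3 - <<'E'
from h import *
c=np.load('w3.npz'); a=fish(c,162,203,.005);b=fish(c,476,205,.005); d=a-b
t=np.arctan2(-d[0],d[1]); ey=np.array([-np.sin(t),np.cos(t)]);R=((a+b)/2)[:2]
print(a.round(4),b.round(4),'L',np.linalg.norm(d),'mid',R.round(4),'yaw',np.degrees(t))
for s in(.0375,-.0375): print(s,(R+s*ey).round(4))
for u,v in((250,170),(311,172),(366,166),(408,168)): 
    q=fish(c,u,v,.058)[:2]-R; print((q@[ey[1],-ey[0]]).round(4),(q@ey).round(4))
# held chisel: shoulder corners, top z ~ tcp-.0147+.012
for u,v in((261,146),(308,146)): print(fish(c,u,v,.1313-.0027).round(4))
E
```

```text
[0.5614 0.3212 0.005 ] [0.5222 0.0375 0.005 ] L 0.28641079632914945 mid [0.5418 0.1793] yaw -7.852711446448633
0.0375 [0.5469 0.2165]
-0.0375 [0.5367 0.1422]
0.0386 0.0596
0.0374 0.0205
0.0421 -0.0154
0.0418 -0.0451
[0.6109 0.2178 0.1286]
[0.6083 0.1987 0.1286]
```

drive_tool(rows=[[[0,0,-0.004],[0.4,0,-2],1],[[0,0,0],[0,0,-2],1],[[0,0,0],[0,0,-1],1],[[0,0,0],[0,0,0],1]], force=120)

```text
clock: 5.25
position: [0.5471, 0.2172, 0.0825]
ee_rot: [0.0, 0.998, -0.069, -0.001]
contact_force: [0.3, 1.1, -2.8]
width: 0.0156
gripper_force: 121.4
```

drive_tool(rows=[[[0,0,0],[0,0,-1],1],[[0,0,0],[0,0,-1],1],[[0,0,0],[0,0,-0.7],1],[[0,0,0],[0,0,-0.5],1]])

```text
clock: 5.75
position: [0.5482, 0.2189, 0.0527]
ee_rot: [-0.001, 0.998, -0.069, 0.001]
contact_force: [-3.3, -0.3, 15.2]
width: 0.0161
gripper_force: 123.7
```

drive_tool(rows=[[[0,0,0],[0,0,-0.5],1],[[0,0,0],[0,0,-0.5],1],[[0,0,0],[0,0,-0.4],1],[[0,0,0],[0,0,-0.3],1]])

```text
clock: 6.25
position: [0.5475, 0.2183, 0.0347]
ee_rot: [0.0, 0.998, -0.069, -0.0]
contact_force: [-4.3, -1.4, 19.7]
width: 0.0161
gripper_force: 124.5
```

drive_tool(rows=[[[0,0,0],[0,0,-0.2],1],[[0,0,0],[0,0,-0.2],1],[[0,0,0],[0,0,0],1]])

```text
clock: 6.62
position: [0.5475, 0.2183, 0.0347]
ee_rot: [-0.0, 0.998, -0.069, 0.0]
contact_force: [-7.7, -1.3, 28.8]
width: 0.0155
gripper_force: 125.7
```

drive_tool(rows=[[[0,0,0],[0,0,0.3],2.5],[[0,0,0],[0,0,0],4.5],[[0,0,0],[0,0,0],4.5],[[0,0,0],[0,0,0],4.5],[[0,0,0],[0,0,2],4.5],[[0,0,0],[0,0,4],4.5],[[0,0,0],[0,0,5],5],[[0,0,0],[0,0,0],6]])

```text
clock: 7.62
position: [0.5506, 0.219, 0.1473]
ee_rot: [-0.001, 0.998, -0.069, 0.004]
contact_force: [0.8, 0.0, -0.1]
width: 0.0601
gripper_force: 0.0
```

```bash
python3 - <<'E'
from h import *
s=manip.get_state(); q=s['ee_rot']; print(s['position'],s['width'],'yaw',np.degrees(2*np.arctan2(q[2],q[1])))
c=eyes.get_calibration('wrist'); np.savez('w4.npz',**c); snap('wrist','w4.png')
E
```

```text
[0.55063616 0.21904184 0.14733218] 0.06012525150433507 yaw -7.872945412762206
```

View pics/w4.png

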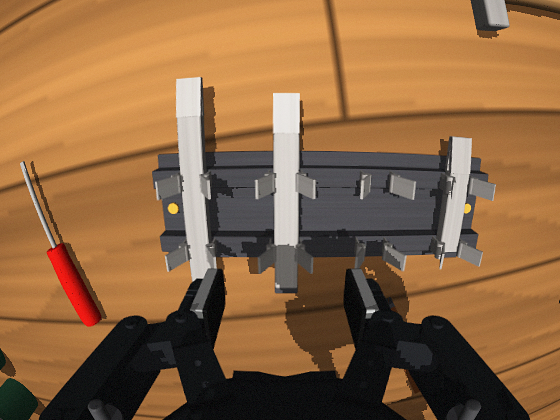

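The 170 is clipped in square at (287,190), between both leaf pairs and level with its neighbours. Now to the 140.

drive_tool(rows=[[[0,0,-0.14],[-0.2,-5,0],7],[[0,0,0],[-0.2,-6,0],8],[[0,0,0],[-0.2,-6,0],8],[[0,0,0],[-0.2,-6,0],8],[[0,0,0],[-0.2,-6,0],8],[[0,0,0],[-0.2,-6,0],8],[[0,0,0],[-0.2,-6,0],8],[[0,0,0],[-0.2,-6,0],8]])

```text
clock: 8.68
position: [0.5304, -0.2531, 0.1412]
ee_rot: [-0.001, 0.99, -0.138, -0.002]
contact_force: [1.1, 0.5, 0.1]
width: 0.0802
gripper_force: 0.0
```

drive_tool(rows=[[[0,0,0],[0,-0.5,0],7],[[0,0,0],[0,0,0],7],[[0,0,0],[0,0,0],7]])

```text
clock: 9.05
position: [0.5313, -0.2549, 0.1425]
ee_rot: [-0.001, 0.99, -0.138, -0.001]
contact_force: [0.4, -0.3, -0.0]
width: 0.0699
gripper_force: 0.0
```

```bash
python3 - <<'E'
from h import *
s=manip.get_state(); q=s['ee_rot']; print(s['position'],s['width'],'yaw',np.degrees(2*np.arctan2(q[2],q[1])))
c=eyes.get_calibration('wrist'); im=snap('wrist','w5.png')
h=cv2.cvtColor(im,cv2.COLOR_RGB2HSV); m=((h[...,1]<50)&(h[...,2]>110)).astype(np.uint8); m[290:]=0
for k in cv2.findContours(m,0,2)[0]:
    if cv2.contourArea(k)>1000:
        b=cv2.boxPoints(cv2.minAreaRect(k)); print(b.round()); P=np.array([fish(c,u,v,.012)[:2] for u,v in b]);C=P.mean(0)
        e=np.roll(P,-1,0)-P;L=np.linalg.norm(e,axis=1);d=e[L.argmax()]/L.max();d*=np.sign(d[0])
        print(L.round(4),'shank',C-.015*d,np.degrees(np.arctan2(d[1],d[0])))
E
```

```text
[ 0.531268   -0.25489742  0.1424839 ] 0.06993614429630086 yaw -15.820018843688525
[[274. 101.]
 [298. 101.]
 [298. 235.]
 [274. 235.]]
[0.0189 0.1136 0.0209 0.1135] shank [ 0.54655379 -0.2612751 ] -15.21639420600997
[[466.  86.]
 [497.  79.]
 [536. 242.]
 [505. 249.]]
[0.037  0.1859 0.0477 0.1754] shank [ 0.4937703 -0.4777366] 13.03045336006722
```

View pics/w5.png

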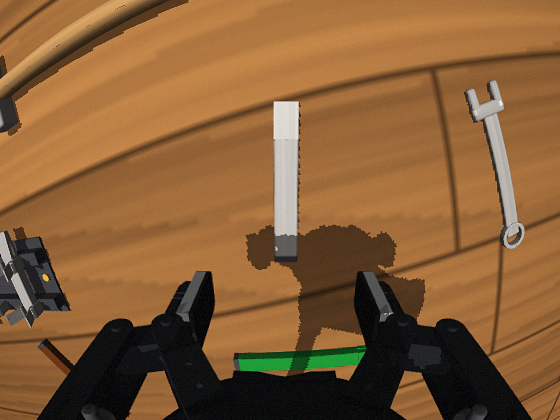

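The wrist view shows the steel 140 with blade tip at (286,101) and shadowed head at (286,257). It is between the fingers and aligned, with its shank middle at about (0.534,-0.257).

drive_tool(rows=[[[0,0,0],[0.3,-0.2,-4],7],[[0,0,0],[0,0,-4],7],[[0,0,0],[0,0,-2.5],7],[[0,0,0],[0,0,-1.4],7],[[0,0,0],[0,0,-0.9],5],[[0,0,0],[0,0,0],4],[[0,0,0],[0,0,0],3]], force=100)

```text
clock: 9.98
position: [0.5354, -0.2591, 0.0163]
ee_rot: [0.0, 0.99, -0.138, 0.001]
contact_force: [-0.1, -0.0, 0.3]
width: 0.03
gripper_force: 0.0
```

drive_tool(rows=[[[0,0,0],[0,0,0],1],[[0,0,0],[0,0,0],1],[[0,0,0],[0,0,0],1],[[0,0,0],[0,0,0],1]])

```text
clock: 10.48
position: [0.5355, -0.2589, 0.0168]
ee_rot: [0.0, 0.99, -0.138, 0.001]
contact_force: [-0.2, 1.7, 5.9]
width: 0.0163
gripper_force: 97.9
```

drive_tool(rows=[[[0,0,0],[0,0,1],1],[[0,0,0],[0,0,3],1],[[0,0,0],[0,0,4],1],[[0,0,0],[0,0,4],1],[[0,0,0.14],[0,4.5,0],1],[[0,0,0],[0,5,0],1],[[0,0,0],[0,5,0],1],[[0,0,0],[0,5,0],1]], force=120)

```text
clock: 11.48
position: [0.5343, -0.0624, 0.1356]
ee_rot: [0.0, 0.998, -0.069, 0.0]
contact_force: [0.2, -0.0, -2.9]
width: 0.0152
gripper_force: 118.2
```

drive_tool(rows=[[[0,0,0],[0,5,0],1],[[0,0,0],[0,5,0],1],[[0,0,0],[0,5,0],1],[[0,0,0],[0.1,5.8,0],1],[[0,0,0],[0,0,0],1],[[0,0,0],[0,0,0],1]])

```text
clock: 12.22
position: [0.5353, 0.144, 0.1353]
ee_rot: [0.001, 0.998, -0.068, -0.0]
contact_force: [-0.2, -0.3, -2.1]
width: 0.0153
gripper_force: 118.4
```

```bash
python3 - <<'E'
from h import *
s=manip.get_state(); q=s['ee_rot']; print(s['position'],s['width'],'yaw',np.degrees(2*np.arctan2(q[2],q[1])))
c=eyes.get_calibration('wrist'); np.savez('w6.npz',**c); snap('wrist','w6.png')
E
```

```text
[0.53533684 0.14400882 0.13533528] 0.015337729748600409 yaw -7.805255888976127
```

View pics/w6.png

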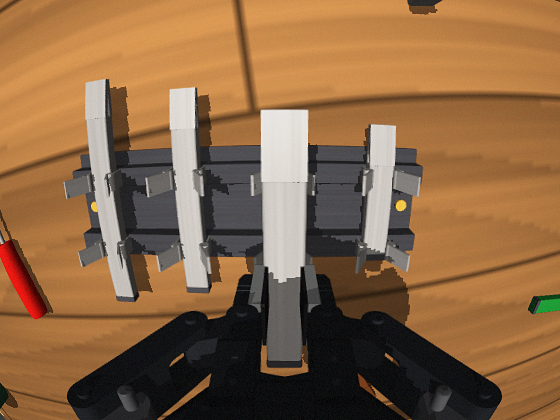

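The held 140 is square over place_neg, with its shoulder at (285,181) between the leaf tops at (257,185) and (312,185). The 170 stays clipped at (190,190). Next, lower it and press.

drive_tool(rows=[[[0,0,0],[0.1,0,-2],1],[[0,0,0],[0,0,-2],1],[[0,0,0],[0,0,-1.2],1],[[0,0,0],[0,0,-1],1],[[0,0,0],[0,0,-1],1],[[0,0,0],[0,0,-0.7],1],[[0,0,0],[0,0,-0.5],1]])

```text
clock: 13.15
position: [0.5381, 0.1447, 0.0531]
ee_rot: [-0.0, 0.998, -0.069, 0.002]
contact_force: [-0.6, 0.4, 4.0]
width: 0.0155
gripper_force: 119.4
```

drive_tool(rows=[[[0,0,0],[0,0,-0.5],1],[[0,0,0],[0,0,-0.5],1],[[0,0,0],[0,0,-0.3],1],[[0,0,0],[0,0,-0.2],1]])

```text
clock: 13.65
position: [0.5364, 0.1443, 0.0368]
ee_rot: [0.0, 0.998, -0.069, -0.001]
contact_force: [-4.2, 0.1, 18.0]
width: 0.0157
gripper_force: 121.0
```

drive_tool(rows=[[[0,0,0],[0,0,-0.2],1],[[0,0,0],[0,0,-0.2],1],[[0,0,0],[0,0,0],1]])

```text
clock: 14.02
position: [0.5364, 0.1443, 0.0367]
ee_rot: [-0.0, 0.998, -0.069, 0.0]
contact_force: [-9.7, -1.5, 33.6]
width: 0.0156
gripper_force: 123.1
```

It has stopped on the strips at the expected height. Release, rise clear and check.

drive_tool(rows=[[[0,0,0],[0,0,0.4],2.5],[[0,0,0],[0,0,0],4.5],[[0,0,0],[0,0,0],4.5],[[0,0,0],[0,0,0],4.5],[[0,0,0],[0,0,2],4.5],[[0,0,0],[0,0,4],4.5],[[0,0,0],[-3,0,5],5],[[0,0,0],[0,0,0],6]])

```text
clock: 15.02
position: [0.5073, 0.1447, 0.1496]
ee_rot: [-0.001, 0.998, -0.068, 0.003]
contact_force: [0.6, -0.0, 0.3]
width: 0.06
gripper_force: 0.0
```

drive_tool(rows=[[[0,0,0],[0,0,0],6],[[0,0,0],[0,0,0],6]])

```text
clock: 15.28
position: [0.5063, 0.1441, 0.1448]
ee_rot: [0.0, 0.998, -0.069, -0.001]
contact_force: [0.4, 0.3, 0.5]
width: 0.0599
gripper_force: 0.0
```

```bash
python3 - <<'E'
from h import *
c=eyes.get_calibration('wrist'); snap('wrist','w7.png')
snap('scene','s7.png'); im=cv2.imread('pics/s7.png')[120:240,230:390]; w=cv2.imread('pics/w7.png')
a=cv2.resize(im,(400,300),interpolation=2); b=cv2.resize(w,(400,300)); cv2.imwrite('pics/fin.png',np.hstack([a,b]))
E
```

```text
(no output)
```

View pics/fin.png

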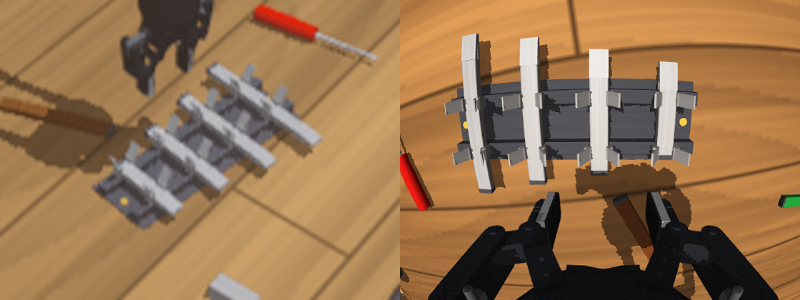

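All four chisels lie clipped, parallel and level in length order: 200 at (478,110), 170 at (533,110), 140 at (598,110) and 110 at (667,110) in the right panel. The gripper is clear of them.

```bash
python3 -c "
from rig import job; print(job.sign_off())"
```

```text
the job is handed in; nothing more can be done
None
```

Both loose chisels are pressed home in the rail (170 mm next to the 200, 140 mm next to the 110), the gripper is clear, and the job was handed in at about 15 s; sign-off returned no verdict.

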